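Clamp the car-body blank in the sanding jig

ROBOT

A 6-joint arm with a two-finger parallel gripper is mounted at the origin on the work surface. World frame = base frame: x ahead of the robot, y to its left, z up, the work surface at z = 0. Lengths are in mm, angles in degrees, forces in N, time in s.
With the tool pointing down it reaches from about 300 to 850 mm from the base axis. Payload 4.2 kg.
Tool frame: the origin (TCP) lies at the very end of the fingers, on their centre line; the grasp point (between the pads) lies 19 mm behind it; z points along the fingers, y is the line along which they close (so a half turn about z gives the same grasp; the last joint's range is limited). The gripper opens to 91 mm and grips with 3 to 60 N. Pads are 32 mm wide; open, the fingers measure 118 mm over their backs; the gripper's body (76 mm by 178 mm) begins 60 mm behind the grasp point.
Start: joints at [70.073, 18.312, 89.639, -0, 72.044, -1.146], TCP at [185.13, 544.399, 213.976] pointing down, gripper open.
Joint ranges: [-177.97, 177.97], [-48.28, 115.42], [12.27, 149.76], [-77.06, 257.06], [2.81, 150.46], [-146.56, 146.56]. Speed limits (degrees/s): [147.25, 147.25, 180, 180, 180, 180].

INTERFACE

Orientations are given as [roll, pitch, yaw] about the fixed x, y, z axes, in that order (R = Rz(yaw) Ry(pitch) Rx(roll)).
In Python, from workcell import env, eyes gives the robot as it stands.
- The arm moves only by the tool send_rows, never from a script. Its argument "targets" is text: rows parted by semicolons, each of 7 numbers parted by spaces: the shift along the tool's x, y, z in m, then the turn, a rotation vector about the tool's x, y, z in degrees, then the opening in per cent of the stroke, from 0 (shut) to 100 (fully open). A call has 1 to 12 rows; each row is the pose to reach, as a shift and turn from the pose commanded when the call began, along the tool's axes at that moment; what a row does not reach only later rows make up. A row lasts 1/12 s, in which the tool goes at most 41.7 mm and 7.16 degrees, less where a joint would pass 70% of its speed; a pose out of reach is approached as far as the arm can. A call with a gripper value outside its range is refused whole. The fingers move at their own pace and stop on an object; "grip_force" is the grip in N (left out, the last holds). Time passes only in rows, so rows that repeat a pose let the fingers close. It gives the time, the measured TCP pose, the force, the opening and the grip force at its end, in the units of the state.
- env.state(): the state, without advancing time (a new reading comes with each control period).
- eyes.grab_frame(name): name is "scene" or "top"; returns a dict with "image" (400x640x3 uint8, blue, green, red), "fovy" (degrees; the focal length in pixels is half the picture's height over the tangent of half this angle, whatever the lens; pixels are square), "cx", "cy" (the principal point, pixels), "eye" and "attitude" of the camera in the world. Camera axes: x right, y up, looking along -z (the intrinsics and any distortion apply to the point x, -y, -z); pixel columns grow to the right and rows downward; lengths in mm; the calibration is good to about 2 mm. A picture is of the moment at which its call begins. There is no depth.
- env.job_done(): hands the job in; it is judged then, once.
The state is a dict: "time_s": time; "qpos": joint angles; "qvel": joint speeds; "effort": joint torques, N m; "ee_pos": TCP position; "ee_rot": TCP orientation; "force": force on the tool from outside, world axes, zero at the start; "torque": the same for the moment, N m; "gripper_width": finger opening in mm; "gripper_force": force on a finger pad.
Only numpy, scipy, OpenCV 4.12 (cv2) and the standard library are available. Lean on these libraries where they do the work, as an engineer would, in place of code of your own. Each camera call takes 0.05 s, during which the arm holds its last target. There are 200 camera calls.

TASK

Gently push the pink foam car-body blank along its slot in the sanding jig until its far end is fully home against the end stop. Then turn the wing key clockwise until its cam holds the blank firmly against the sprung fence, at about 10 N of squeeze (clearly gripped, but without crushing the foam), and let go. Do not knock the upright plywood template that stands close beside the wings, and leave the other things where they are.

Things in the scene. Friction and masses are not known exactly. Their poses are not given: they have to be found in the camera images.
- jig: Plywood jig fixed to the bench, base plate 220 x 220 x 12 mm. Origin at bench level under the middle of the slot; x runs along the slot, away from the robot (within 0.3 rad), y to the left, z up. On it: end stop at the slot's far end, wing key right of the slot at y = -51 mm, plywood template beyond the key, sprung fence along the slot's left side.
- stop_face (a point): Middle of the wooden end stop's top edge, on the face the blank must meet: x = +55 mm in the jig's frame, 38 mm above the bench. The stop is 64 mm wide and 22 mm thick. Axes as the jig's.
- fence_line (a point): Point on the jig at y = +27 mm, on top of the base plate: the mean line of the sprung fence, an aluminium plate 90 mm long (x), top 40 mm above the bench. Its real face is set up to 4 mm to either side of this line (not measured). It yields to the left at about 2.7 N per mm, up to 12 mm. A wooden backing of the same height stands 21 to 39 mm behind the face.
- blank: Pink foam car-body blank, loose, 0.09 to 0.18 kg, 110 (x) x 60 (y) x 30 mm high, plus a cabin on top (50 x 22 x 8 mm, centre at x = -8 mm). Origin: middle of its underside, on the base plate 12 mm above the bench. It starts in the slot, nearly parallel to it, 20 to 40 mm short of the stop, its near end free to push, with a few mm of side play. Fully home its origin is at x = 0 in the jig's frame.
- key: Wing key on a fixed vertical pivot; origin on the pivot axis, 12 mm above the bench; x axis along the wings. Below the wings it carries a steel cam, a disc of 18 mm radius set 10 mm off the axis. It starts open. Turning it clockwise seen from above moves the cam towards the blank's right side. Range 2.7 rad; it stays where it is left and can be turned back.
- wings (a point): Middle of the key's wings, on the axis, 72 mm above the bench: one flat upright aluminium bar 62 mm long (along x), 10 mm thick (y), 28 mm high (top 86 mm above the bench). Turning it freely takes up to about 0.1 N m. It can be taken from above across its thickness.
- cam (a point): Point on the key's axis at the cam's mid height, 27 mm above the bench. Squeezing begins 0.5 to 1.55 rad from the start (fence setting unknown); before that the blank may be slid sideways with under 2 N. From then on the squeeze grows by 2 to 2.7 N per 0.1 rad and the turning torque by 0.024 to 0.043 N m per N of squeeze: 10 N is 0.37 to 0.5 rad past the start of the rise.
- template: Thin upright plywood template on the jig, 150 mm long (x), 6 mm thick, 66 mm high, with a 50 mm long tab in the middle making it 80 mm high (92 mm above the bench). Origin: middle of its lower edge. Its near face is 40 mm from the key's axis: the wing tips pass 9 mm from it, and wide-open fingers would hit it, so open only about 30 mm to take the wings.
- offcut: Pink foam offcut, 34 x 24 x 18 mm, loose on the jig's left rear edge; bystander. Origin at the middle of its underside.
- spacer: Aluminium spacer, 24 mm across, 14 mm high, loose on the jig's near right part; bystander. Origin at the middle of its underside.
- glue: White glue bottle, 40 mm across, 110 mm tall, on the bench to the left; bystander. Origin at the middle of its underside.
- resin: Resin bottle, 64 mm across, 200 mm tall, on the bench to the right; bystander. Origin at the middle of its underside.
- sanding_block: Wooden sanding block, 110 x 45 x 32 mm, on the bench to the left; bystander. Origin at the middle of its underside.
- foam_wedge: Stepped piece of pale foam, 90 x 60 x 60 mm, on the bench to the right; bystander. Origin at the middle of its underside.
Not all that is in view belongs to the job. Leave any blue or turquoise look-alike of the blank alone.

How it is judged:
By the outcome, as a careful person would: the job done as asked, in the order asked, and still so for the second after the job is handed in, with the robot touching nothing.
It also fails if it takes over 67 s, if anything falls off the work surface, if the arm or the gripper's body presses on something with over 40 N, if the wrist force passes 120 N, or if a joint passes its speed limit or range.

## Working session

There is one attempt and no reset: what is moved stays moved. The work goes in short steps, Python scripts to look and compute and a tool call to move; the robot and the scene stay as the last step left them, time stands still between calls to the robot, and variables do not carry over. Pictures are saved under pics/ and viewed, at most 10 in all, crops included, and the job is handed in when it is done.

Besides the shell and the picture viewer there is one more tool, called by a JSON object that holds its "op" and its "data". send_rows: Moves the arm, as the interface text tells. Its arguments: {"type":"object","properties":{"targets":{"type":"string"},"grip_force":{"type":"number"}},"required":["targets"]}

```bash
ls; mkdir -p pics; python3 - <<'E'
from workcell import env, eyes
import cv2
for n in("scene","top"):
    f=eyes.grab_frame(n); cv2.imwrite(f"pics/{n}0.png",f["image"])
    print(n,{k:v for k,v in f.items() if k!="image"})
print(env.state())
E
```

```text
pics
scene {'fovy': 54.35164490188373, 'cx': 319.13125783497003, 'cy': 198.08285482786448, 'eye': array([912.51624632, 596.68718261, 762.66882681]), 'attitude': array([ 45.38239389,  -0.14819291, 146.74559808])}
top {'fovy': 51.077819805571636, 'cx': 320.1162910368895, 'cy': 199.60547570168774, 'eye': array([ 384.06590776,   17.01750833, 1373.19771251]), 'attitude': array([  5.94941984,   0.09156801, -88.6167688 ])}
{'time_s': 0.1, 'qpos': array([ 7.00714154e+01,  1.83481695e+01,  8.96994766e+01, -3.41786913e-03,
        7.20434458e+01, -1.14787517e+00]), 'qvel': array([ 0.08862599, -0.09221164, -0.23683289,  0.00959936, -0.11040444,
        0.00922218]), 'effort': array([ 1.24638780e-03, -4.13326442e+01, -2.32510203e+01,  7.28320889e-02,
        4.22721799e-02, -4.54010581e-05]), 'ee_pos': array([185.00209443, 543.95053932, 213.20202203]), 'ee_rot': array([-1.79908861e+02,  1.42422495e-03,  1.61220348e+02]), 'force': array([ 1.06760279, -0.1553211 ,  0.11474705]), 'torque': array([-0.03049214, -0.01886252, -0.02750131]), 'gripper_force': 0.0, 'gripper_width': 91.33646400602862}
```

View pics/top0.png

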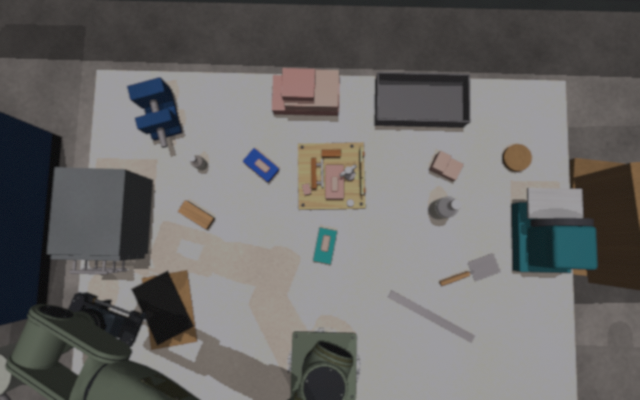

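View pics/scene0.png

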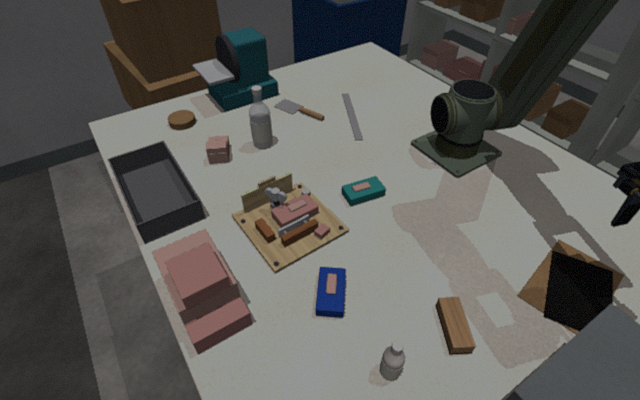

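The top view shows the jig near (332,176), with the pink blank at about (335,182) and the wing key at about (348,173). In the scene view the jig is near (290,222). The turquoise and blue look-alikes are separate objects. I'll crop and enlarge both views.

```bash
cat > h.py <<'E'
import numpy as np, cv2
from scipy.spatial.transform import Rotation as R
from workcell import env, eyes
def cam(f):
    return R.from_euler('xyz',f["attitude"],degrees=True).as_matrix(), 200/np.tan(np.radians(f["fovy"]/2))
def proj(f,P):
    M,fl=cam(f); p=(np.atleast_2d(P)-f["eye"])@M
    return np.c_[f["cx"]+fl*p[:,0]/-p[:,2], f["cy"]-fl*p[:,1]/-p[:,2]]
def ray(f,uv):
    M,fl=cam(f); uv=np.atleast_2d(uv).astype(float)
    return np.c_[(uv[:,0]-f["cx"])/fl,-(uv[:,1]-f["cy"])/fl,-np.ones(len(uv))]@M.T
def plane(f,uv,z):
    d=ray(f,uv); return f["eye"]+d*((z-f["eye"][2])/d[:,2])[:,None]
def avg(n,k=4):
    fs=[eyes.grab_frame(n) for _ in range(k)]; f=fs[0]
    f["image"]=np.mean([g["image"] for g in fs],0).round().astype(np.uint8); return f
E
python3 - <<'E'
from h import *
t=avg("top");s=avg("scene")
np.save("t.npy",t,allow_pickle=True);np.save("s.npy",s,allow_pickle=True)
a=cv2.resize(t["image"][136:216,290:376],None,fx=7,fy=7,interpolation=cv2.INTER_CUBIC)
b=cv2.resize(s["image"][165:275,225:355],None,fx=5.5,fy=5.5,interpolation=cv2.INTER_CUBIC)
g=lambda x:(255*(x/255.)**.7).astype(np.uint8)
cv2.imwrite("pics/a.png",g(a));cv2.imwrite("pics/b.png",g(b)); print(a.shape,b.shape)
E
```

```text
(560, 602, 3) (605, 715, 3)
```

View pics/a.png

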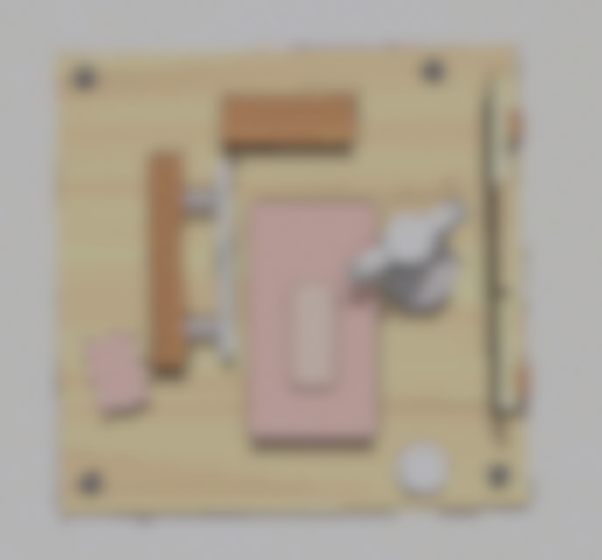

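View pics/b.png

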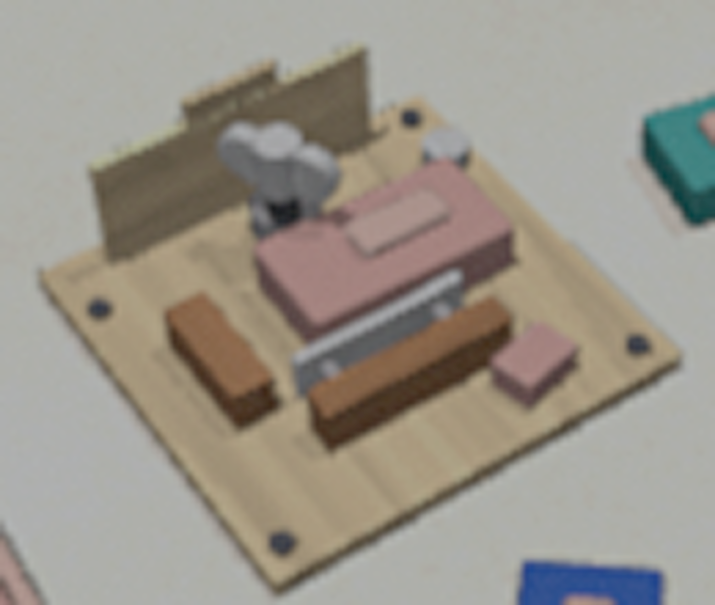

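The top crop shows the base corners at about (58,52), (517,45), (530,508) and (62,513). The blank spans x 250–377, its near edge is at y≈437, and the wings run from (360,277) to (460,210). In the scene crop the base corners are at (42,272), (280,580), (682,352) and (420,97). Both views show the wings turned about 35–40° from the jig's axes. I'll cast these points.

```bash
cat >> h.py <<'E'
def tc(p): return (np.atleast_2d(p)+.5)/7-.5+[290,136]
def sc(p): return (np.atleast_2d(p)+.5)/5.5-.5+[225,165]
def load(): return np.load("t.npy",allow_pickle=True).item(),np.load("s.npy",allow_pickle=True).item()
def tri(ds):  # [(frame,uv)] -> point, gap
    A=np.zeros((3,3));b=np.zeros(3)
    for f,uv in ds:
        d=ray(f,uv)[0];d/=np.linalg.norm(d);Q=np.eye(3)-np.outer(d,d);A+=Q;b+=Q@f["eye"]
    p=np.linalg.solve(A,b);return p,[proj(f,p)[0]-np.ravel(uv) for f,uv in ds]
E
python3 - <<'E'
from h import *
np.set_printoptions(precision=1,suppress=True)
t,s=load()
J=np.array([[110,110],[110,-110],[-110,-110],[-110,110]])
def fit(P):
    P=P[:,:2];c=P.mean(0);z=((P-c)@[1,1j]);w=J@[1,1j];k=(z*w.conj()).sum()/(abs(w)**2).sum()
    return c,np.degrees(np.angle(k)),abs(k)
Pt=plane(t,tc([[58,52],[517,45],[530,508],[62,513]]),12)
Ps=plane(s,sc([[280,580],[42,272],[420,97],[682,352]]),12)
print(Pt,fit(Pt));print(Ps,fit(Ps))
# plywood mask quad in both
for f,(y0,y1,x0,x1) in((t,(136,216,290,376)),(s,(165,275,225,355))):
    im=f["image"][y0:y1,x0:x1].astype(int); m=((im[...,2]-im[...,0])>18).astype(np.uint8)
    n,l,st,_=cv2.connectedComponentsWithStats(m); k=1+st[1:,4].argmax()
    c=np.vstack(cv2.findContours((l==k).astype(np.uint8),0,2)[0]);h=cv2.convexHull(c)
    ap=cv2.approxPolyN(h,4) if hasattr(cv2,'approxPolyN') else h
    uv=ap.reshape(-1,2)+[x0,y0];print(uv.tolist(),plane(f,uv,12))
# wings
print("wing far",plane(t,tc([[460,208],[358,280],[409,243]]),86))
print("blank top corners t",plane(t,tc([[252,205],[377,205],[377,437],[250,437]]),42))
print("cabin t",plane(t,tc([[298,284],[336,284],[332,390],[293,390]]),50))
print("blank s: far-left, near-left, near-right",plane(s,sc([[310,335],[515,232],[445,163],[258,262]]),42))
print("wing s ends(top mid)",plane(s,sc([[240,127],[318,157],[279,139]]),86))
print("stop t",plane(t,tc([[222,145],[353,145]]),38),"stop s",plane(s,sc([[275,385],[200,298]]),38))
print("fence t face",plane(t,tc([[234,160],[232,355]]),40))
E
```

```text
[[ 712.8  101.    12. ]
 [ 721.3 -116.4   12. ]
 [ 501.4 -125.4   12. ]
 [ 493.8   92.6   12. ]] (array([607.3, -12. ]), np.float64(2.1937680563222384), np.float64(0.9941494334869837))
[[ 707.9  104.4   12. ]
 [ 718.1 -113.3   12. ]
 [ 501.9 -120.8   12. ]
 [ 491.5   94.8   12. ]] (array([604.9,  -8.7]), np.float64(2.489041815960417), np.float64(0.9851524999721452))
[[366, 209], [298, 209], [297, 143], [364, 142]] [[ 498.6 -127.7   12. ]
 [ 493.3   94.    12. ]
 [ 712.7  103.8   12. ]
 [ 721.3 -118.2   12. ]]
[[350, 230], [275, 273], [210, 188], [291, 172]] [[ 491.3  100.6   12. ]
 [ 712.8  111.    12. ]
 [ 728.9 -240.    12. ]
 [ 503.1 -175.    12. ]]
wing far [[628.3 -84.7  86. ]
 [594.8 -39.9  86. ]
 [612.  -62.3  86. ]]
blank top corners t [[635.8   7.6  42. ]
 [637.1 -50.   42. ]
 [529.6 -51.9  42. ]
 [528.3   6.1  42. ]]
cabin t [[598.2 -14.2  50. ]
 [598.6 -31.5  50. ]
 [549.8 -30.7  50. ]
 [549.4 -12.9  50. ]]
blank s: far-left, near-left, near-right [[641.7  15.9  42. ]
 [529.9  12.3  42. ]
 [532.8 -45.1  42. ]
 [639.8 -36.3  42. ]]
wing s ends(top mid) [[622.7 -77.9  86. ]
 [602.4 -40.8  86. ]
 [611.5 -61.   86. ]]
stop t [[664.4  22.1  38. ]
 [665.8 -38.5  38. ]] stop s [[667.4  29.8  38. ]
 [671.2 -34.4  38. ]]
fence t face [[657.   16.4  40. ]
 [566.1  15.2  40. ]]
```

```bash
cat >> h.py <<'E'
def shift(x,y,z,yaw):
    s=env.state();M=R.from_euler('xyz',s["ee_rot"],degrees=True);d=M.inv()
    T=R.from_euler('xyz',[180,0,yaw],degrees=True)
    print("from",s["ee_pos"].round(1),s["ee_rot"].round(1),"shift m",(d.apply(np.array([x,y,z])-s["ee_pos"])/1000).round(4),"turn",(d*T).as_rotvec(degrees=True).round(2))
E
python3 - <<'E'
from h import *
np.set_printoptions(precision=1,suppress=True)
t,s=load()
# wings top: bright grey pixels
for f,b in((t,(163,182,336,360)),(s,(184,206,262,290))):
    im=f["image"][b[0]:b[1],b[2]:b[3]].astype(int); big=cv2.resize(im.astype(np.uint8),None,fx=4,fy=4,interpolation=cv2.INTER_CUBIC).astype(int)
    for v in (135,150,165,180):
        m=((big[...,2]-big[...,0]<14)&(big.mean(2)>v)).astype(np.uint8)
        n,l,st,_=cv2.connectedComponentsWithStats(m)
        if n<2: continue
        k=1+st[1:,4].argmax();(c,wh,a)=cv2.minAreaRect(np.argwhere(l==k)[:,::-1].astype(np.float32))
        box=(cv2.boxPoints((c,wh,a))+.5)/4-.5+[b[2],b[0]];W=plane(f,box,86)[:,:2]
        e=[W[1]-W[0],W[2]-W[1]];e.sort(key=np.linalg.norm);print(v,st[k,4],"c",W.mean(0),"len",[np.linalg.norm(q) for q in e],"ang",np.degrees(np.arctan2(e[1][1],e[1][0]))%180)
shift(490,-21,120,182.3)
E
```

```text
135 696 c [614.2 -60.8] len [np.float64(17.549847303759993), np.float64(43.827442971775746)] ang 105.0209038892058
150 290 c [614.9 -63. ] len [np.float64(14.200266477462574), np.float64(14.802732283583595)] ang 91.36644758524591
135 365 c [612.9 -60.8] len [np.float64(15.217779668615503), np.float64(17.5334703525192)] ang 4.722237239361107
from [185.1 544.4 213.9] [180.   -0.  161.2] shift m [-0.5 -0.4  0.1] turn [  0.   -0.  -21.1]
```

{"op": "send_rows", "data": {"targets": "-0.235 -0.218 0 0 0 -10 0;-0.471 -0.437 0 0 0 -21.1 0;-0.471 -0.437 0 0 0 -21.1 0;-0.471 -0.437 0 0 0 -21.1 0;-0.471 -0.437 0 0 0 -21.1 0;-0.471 -0.437 0 0 0 -21.1 0;-0.471 -0.437 0 0 0 -21.1 0;-0.471 -0.437 0 0 0 -21.1 0;-0.471 -0.437 0 0 0 -21.1 0;-0.471 -0.437 0 0 0 -21.1 0;-0.471 -0.437 0 0 0 -21.1 0;-0.471 -0.437 0 0 0 -21.1 0", "grip_force": 20}}

```text
time_s: 1.5
ee_pos: [422.1, 104.5, 214.3]
ee_rot: [180.0, 0.1, -177.7]
force: [0.7, -0.2, 0.2]
gripper_width: 14.1
gripper_force: 0.0
```

```bash
python3 - <<'E'
from h import *
shift(490,-21,100,182.3)
s=env.state();print(s["time_s"],s["qpos"],s["force"],s["gripper_width"])
E
```

```text
from [422.1 104.5 214.3] [ 1.800e+02  1.000e-01 -1.777e+02] shift m [-0.0626 -0.1282  0.1144] turn [0.02 0.06 0.01]
1.5 [ 1.23790945e+01  5.53132892e+00  1.06431785e+02  1.39914417e-02
  6.79719128e+01 -7.99398098e+01] [ 0.72381176 -0.16906654  0.24873241] 14.087911908284156
```

{"op": "send_rows", "data": {"targets": "-0.063 -0.128 0.05 0 0 0 0;-0.063 -0.128 0.114 0 0 0 0;-0.063 -0.128 0.114 0 0 0 0;-0.063 -0.128 0.114 0 0 0 0;-0.063 -0.128 0.114 0 0 0 0;-0.063 -0.128 0.114 0 0 0 0;-0.063 -0.128 0.114 0 0 0 0;-0.063 -0.128 0.114 0 0 0 0;-0.063 -0.128 0.114 0 0 0 0"}}

```text
time_s: 2.25
ee_pos: [490.1, -18.0, 101.2]
ee_rot: [180.0, 0.1, -177.6]
force: [-0.6, 0.9, 0.6]
gripper_width: 0.3
gripper_force: 0.0
```

```bash
python3 - <<'E'
from h import *
shift(494,-22.5,22,182.3)
t=avg("top");s=avg("scene")
a=cv2.resize(t["image"][160:190,325:365],None,fx=14,fy=14,interpolation=cv2.INTER_CUBIC)
b=cv2.resize(s["image"][175:235,250:325],None,fx=10,fy=10,interpolation=cv2.INTER_CUBIC)
cv2.imwrite("pics/b2.png",b)
cv2.imwrite("pics/a2.png",a)
E
```

```text
from [490.1 -18.  101.2] [ 1.800e+02  1.000e-01 -1.776e+02] shift m [-0.0035 -0.0046  0.0792] turn [0.   0.13 0.08]
```

View pics/a2.png

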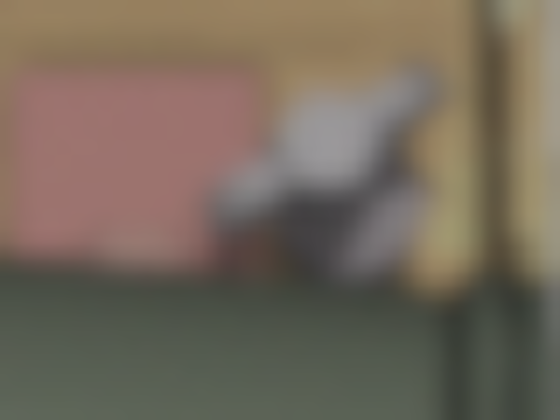

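View pics/b2.png

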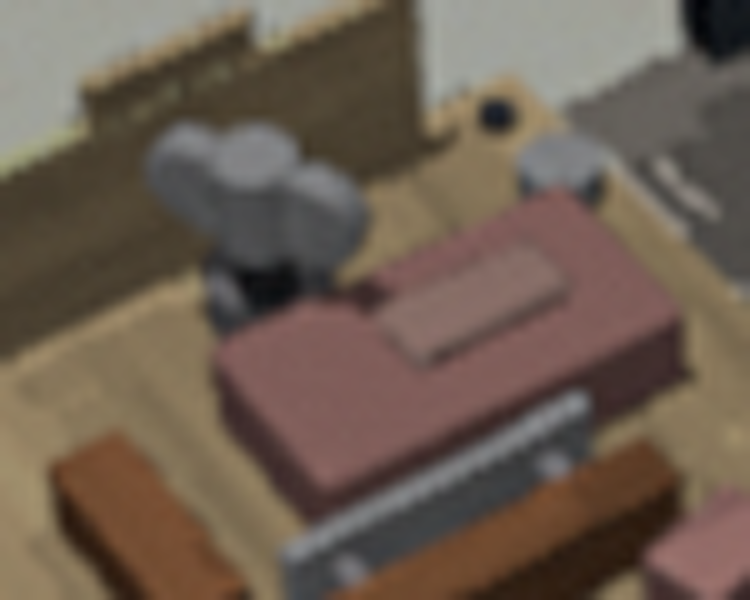

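The scene crop shows the wing lobes centred near (190,165) and (330,213), with the hub top at (257,155). In the top crop the wing tips are at about (430,75) and (225,205). I'll cast these at z=72.

```bash
python3 - <<'E'
from h import *
np.set_printoptions(precision=1,suppress=True)
t,s=load()
A=plane(t,(np.array([[430,75],[225,205]])+.5)/14-.5+[325,160],72)
B=plane(s,(np.array([[188,163],[330,213],[258,190]])+.5)/10-.5+[250,175],72)
for P in(A,B): d=P[0]-P[1];print(P,P[:2].mean(0),np.linalg.norm(d),np.degrees(np.arctan2(d[1],d[0])))
E
```

```text
[[632.2 -85.7  72. ]
 [601.5 -40.1  72. ]] [616.9 -62.9  72. ] 54.96003578979103 -56.024171958960444
[[622.1 -81.1  72. ]
 [600.5 -45.1  72. ]
 [611.8 -62.5  72. ]] [611.3 -63.1  72. ] 41.93997359154993 -59.14280115763776
```

{"op": "send_rows", "data": {"targets": "-0.002 -0.0045 0.04 0 0 0 0;-0.002 -0.0045 0.065 0 0 0 0;-0.002 -0.0045 0.078 0 0 0 0;-0.002 -0.0045 0.078 0 0 0 0;-0.002 -0.0045 0.078 0 0 0 0;-0.002 -0.0045 0.078 0 0 0 0"}}

```text
time_s: 3.15
ee_pos: [492.8, -23.3, 22.8]
ee_rot: [-180.0, 0.1, -177.7]
force: [0.9, 0.3, 0.3]
gripper_width: 0.4
gripper_force: 0.0
```

{"op": "send_rows", "data": {"targets": "-0.004 0 0 0 0 0 0;-0.008 0 0 0 0 0 0;-0.012 0 0 0 0 0 0;-0.015 0 0 0 0 0 0;-0.0175 0 0 0 0 0 0;-0.020 0 0 0 0 0 0;-0.0225 0 0 0 0 0 0;-0.025 0 0 0 0 0 0;-0.027 0 0 0 0 0 0;-0.029 0 0 0 0 0 0;-0.031 0 0 0 0 0 0;-0.031 0 0 0 0 0 0"}}

```text
time_s: 4.15
ee_pos: [523.6, -22.0, 21.9]
ee_rot: [180.0, 0.1, -177.7]
force: [-0.0, 0.9, -1.0]
gripper_width: 0.7
gripper_force: 0.0
```

```bash
python3 - <<'E'
from h import *
print(env.state()["force"],env.state()["ee_pos"])
s=eyes.grab_frame("scene");cv2.imwrite("pics/p1.png",cv2.resize(s["image"][170:260,240:350],None,fx=6.5,fy=6.5,interpolation=cv2.INTER_CUBIC))
E
```

```text
[-0.04445593  0.94295316 -0.95875956] [523.57947185 -22.00491419  21.94394334]
```

View pics/p1.png

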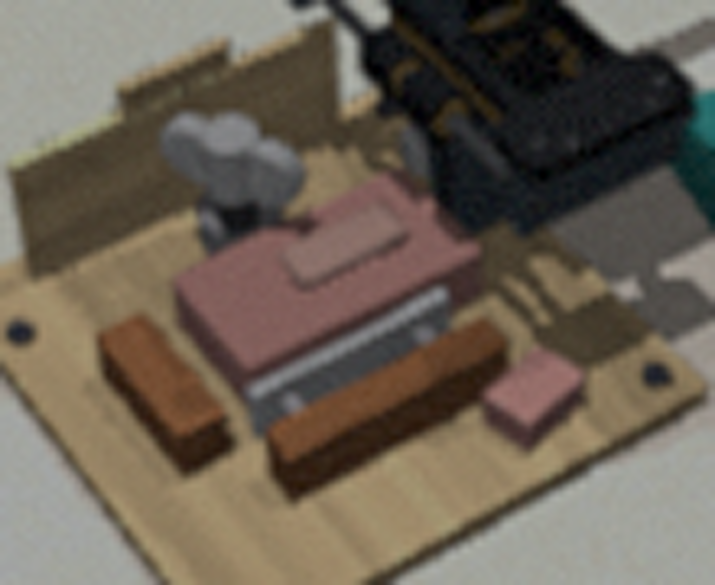

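The blank is being pushed: its far-left top corner is at (243,365), with a gap still left to the stop's near edge at about (230,430). I'll continue gently.

{"op": "send_rows", "data": {"targets": "-0.001 0 0 0 0 0 0;-0.002 0 0 0 0 0 0;-0.003 0 0 0 0 0 0;-0.004 0 0 0 0 0 0;-0.005 0 0 0 0 0 0;-0.006 0 0 0 0 0 0;-0.007 0 0 0 0 0 0;-0.007 0 0 0 0 0 0"}}

```text
time_s: 4.87
ee_pos: [530.3, -21.8, 21.9]
ee_rot: [180.0, 0.0, -177.7]
force: [0.2, 0.0, 0.1]
gripper_width: 0.6
gripper_force: 0.0
```

{"op": "send_rows", "data": {"targets": "-0.0008 0 0 0 0 0 0;-0.0016 0 0 0 0 0 0;-0.0024 0 0 0 0 0 0;-0.0032 0 0 0 0 0 0;-0.004 0 0 0 0 0 0;-0.004 0 0 0 0 0 0"}}

```text
time_s: 5.37
ee_pos: [534.2, -21.6, 22.0]
ee_rot: [180.0, 0.0, -177.7]
force: [-0.2, 0.5, -0.4]
gripper_width: 0.3
gripper_force: 0.1
```

{"op": "send_rows", "data": {"targets": "-0.0006 0 0 0 0 0 0;-0.0012 0 0 0 0 0 0;-0.0018 0 0 0 0 0 0;-0.0024 0 0 0 0 0 0;-0.003 0 0 0 0 0 0;-0.003 0 0 0 0 0 0"}}

```text
time_s: 5.87
ee_pos: [537.1, -21.5, 21.9]
ee_rot: [180.0, 0.0, -177.7]
force: [0.1, -0.1, -0.0]
gripper_width: 0.4
gripper_force: 0.2
```

```bash
python3 - <<'E'
from h import *
print(env.state()["force"],env.state()["ee_pos"])
s=avg("scene");cv2.imwrite("pics/p2.png",cv2.resize(s["image"][170:260,240:350],None,fx=6.5,fy=6.5,interpolation=cv2.INTER_CUBIC))
E
```

```text
[ 0.1376586  -0.06059872 -0.04312194] [537.10697446 -21.47523992  21.94442556]
```

View pics/p2.png

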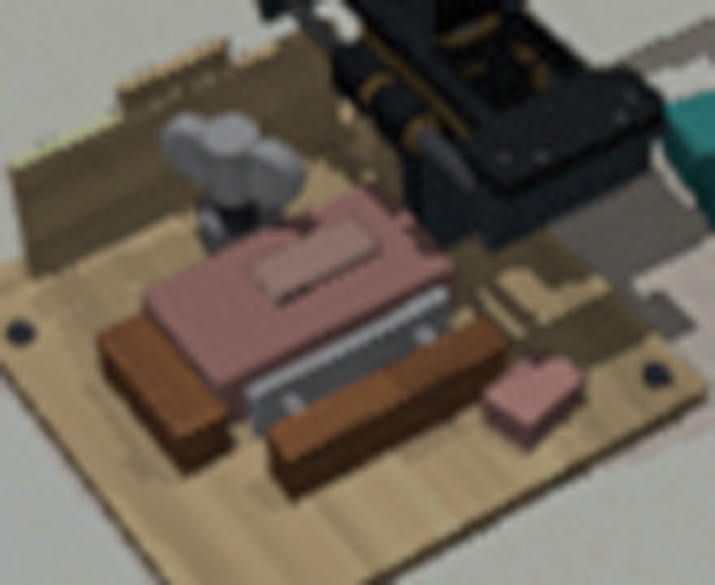

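The blank's far edge now almost meets the stop, running from (145,300) to (222,385) against stop edge (215,410). I'll close the last few mm in tiny steps.

{"op": "send_rows", "data": {"targets": "-0.0004 0 0 0 0 0 0;-0.0008 0 0 0 0 0 0;-0.0012 0 0 0 0 0 0;-0.0015 0 0 0 0 0 0;-0.0015 0 0 0 0 0 0"}}

```text
time_s: 6.48
ee_pos: [538.4, -21.4, 21.9]
ee_rot: [180.0, 0.0, -177.7]
force: [-0.2, 0.0, 0.3]
gripper_width: 0.5
gripper_force: 0.4
```

{"op": "send_rows", "data": {"targets": "-0.0004 0 0 0 0 0 0;-0.0008 0 0 0 0 0 0;-0.001 0 0 0 0 0 0;-0.001 0 0 0 0 0 0"}}

```text
time_s: 6.82
ee_pos: [538.5, -21.4, 21.9]
ee_rot: [180.0, -0.1, -177.7]
force: [-3.6, -0.5, 3.0]
gripper_width: 0.0
gripper_force: 2.0
```

{"op": "send_rows", "data": {"targets": "-0.0004 0 0 0 0 0 0;-0.0008 0 0 0 0 0 0;-0.001 0 0 0 0 0 0;-0.001 0 0 0 0 0 0"}}

```text
time_s: 7.15
ee_pos: [538.5, -21.4, 21.8]
ee_rot: [180.0, -0.2, -177.7]
force: [-5.8, -0.3, 5.2]
gripper_width: 0.4
gripper_force: 3.2
```

Home: at x=538.5 the force rises with no further motion. I'll back off, lift, and go above the key.

{"op": "send_rows", "data": {"targets": "0.004 0 0 0 0 0 0;0.015 0 0 0 0 0 0;0.025 0 0 0 0 0 0;0.025 0 -0.03 0 0 0 0;0.025 0 -0.07 0 0 0 0;0.025 0 -0.11 0 0 0 0;0.025 0 -0.128 0 0 0 33;0.025 0 -0.128 0 0 10 33;0.025 0 -0.128 0 0 20 33;0.025 0 -0.128 0 0 30 33;0.025 0 -0.128 0 0 30 33"}}

```text
time_s: 8.07
ee_pos: [515.8, -22.3, 150.3]
ee_rot: [179.9, 0.1, 153.3]
force: [-0.2, -1.0, -0.1]
gripper_width: 29.1
gripper_force: 0.0
```

```bash
python3 - <<'E'
from h import *
shift(613,-62.5,140,123)
t,s=avg("top"),avg("scene");np.save("t2.npy",t,allow_pickle=True);np.save("s2.npy",s,allow_pickle=True)
s=env.state();print(s["time_s"],s["gripper_width"],s["force"],s["torque"])
E
```

```text
from [515.8 -22.3 150.3] [1.799e+02 1.000e-01 1.533e+02] shift m [-0.1049  0.0078  0.0105] turn [ 0.1   0.1  30.31]
8.4667 30.046395539953394 [-0.93363102  0.53689415 -0.53005105] [-0.02142178 -0.00921101 -0.04613097]
```

{"op": "send_rows", "data": {"targets": "-0.035 0.003 0.010 0 0 7 33;-0.07 0.005 0.010 0 0 14 33;-0.104 0.008 0.010 0 0 21 33;-0.104 0.008 0.010 0 0 30.3 33;-0.104 0.008 0.010 0 0 30.3 33;-0.104 0.008 0.010 0 0 30.3 33;-0.104 0.008 0.010 0 0 30.3 33;-0.104 0.008 0.010 0 0 30.3 33"}}

```text
time_s: 9.13
ee_pos: [611.9, -61.2, 140.0]
ee_rot: [180.0, -0.0, 123.5]
force: [0.7, -0.2, -0.1]
gripper_width: 30.5
gripper_force: 0.0
```

```bash
python3 - <<'E'
from h import *
shift(612.5,-62,59,123)
s=avg("scene");cv2.imwrite("pics/p3.png",cv2.resize(s["image"][140:260,240:350],None,fx=5,fy=5,interpolation=cv2.INTER_CUBIC))
E
```

```text
from [611.9 -61.2 140. ] [180.   -0.  123.5] shift m [-0.001  0.     0.081] turn [ 0.   -0.01  0.46]
```

View pics/p3.png

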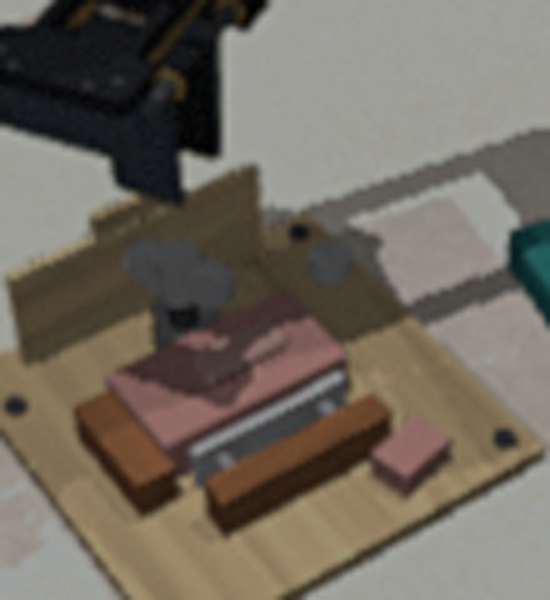

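The blank is flush with the stop and the fingers straddle the space above the key, whose hub is at (180,250). Descending.

{"op": "send_rows", "data": {"targets": "-0.0005 0 0.025 0 0 0.4 33;-0.0005 0 0.045 0 0 0.4 33;-0.0005 0 0.052 0 0 0.4 33;-0.0005 0 0.058 0 0 0.4 33;-0.0005 0 0.062 0 0 0.4 33;-0.0005 0 0.062 0 0 0.4 33"}}

```text
time_s: 9.83
ee_pos: [612.5, -61.7, 77.9]
ee_rot: [-180.0, -0.0, 123.0]
force: [0.0, 0.1, 0.5]
gripper_width: 29.9
gripper_force: 0.0
```

{"op": "send_rows", "data": {"targets": "0 0 0.007 0 0 0 33;0 0 0.014 0 0 0 33;0 0 0.019 0 0 0 33;0 0 0.019 0 0 0 33;0 0 0.019 0 0 0 33"}}

```text
time_s: 10.25
ee_pos: [612.2, -61.7, 58.6]
ee_rot: [-180.0, -0.0, 123.0]
force: [-0.1, -0.7, 0.2]
gripper_width: 30.4
gripper_force: 0.0
```

{"op": "send_rows", "data": {"targets": "0 0 0 0 0 0 14;0 0 0 0 0 0 14;0 0 0 0 0 0 12;0 0 0 0 0 0 10;0 0 0 0 0 0 10;0 0 0 0 0 0 10", "grip_force": 6}}

```text
time_s: 10.75
ee_pos: [613.1, -61.5, 59.3]
ee_rot: [179.9, 0.0, 123.0]
force: [2.5, 1.4, -0.6]
gripper_width: 15.5
gripper_force: 6.0
```

```bash
python3 - <<'E'
from h import *
s=env.state();M=R.from_euler('xyz',s["ee_rot"],degrees=True).inv()
print(s["gripper_width"],s["gripper_force"],s["ee_pos"],s["ee_rot"],"tool F",M.apply(s["force"]),"tool T",M.apply(s["torque"]),s["qpos"])
E
```

```text
15.45982797560739 6.000388562679291 [613.12979412 -61.49553078  59.28956405] [1.79905718e+02 3.61462220e-02 1.22966097e+02] tool F [-0.23590769  2.86028577  0.57586033] tool T [-0.44316432 -0.02344399  0.0268168 ] [-6.81456549e+00  2.93058176e+01  9.59725256e+01  3.99174020e-02
  5.46260792e+01 -3.98037740e+01]
```

{"op": "send_rows", "data": {"targets": "0 0.001 0 0 0 0 8;0 0.002 0 0 0 0 8;0 0.0025 0 0 0 0 8;0 0.0025 0 0 0 0 8;0 0.0025 0 0 0 0 8;0 0.0025 0 0 0 0 8"}}

```text
time_s: 11.25
ee_pos: [613.2, -61.4, 59.2]
ee_rot: [-179.8, -0.0, 123.0]
force: [-3.8, -2.8, 5.1]
gripper_width: 15.2
gripper_force: 6.0
```

```bash
cat > st.py <<'E'
from h import *
np.set_printoptions(precision=3,suppress=True)
s=env.state();M=R.from_euler('xyz',s["ee_rot"],degrees=True).inv()
print(s["time_s"],s["gripper_width"],s["gripper_force"],s["ee_pos"],s["ee_rot"],"tool F",M.apply(s["force"]),"tool T",M.apply(s["torque"]),"q",s["qpos"],"eff6",s["effort"][5])
E
python3 st.py
```

```text
11.25 15.202064054351824 6.002752147614956 [613.238 -61.358  59.2  ] [-179.83    -0.009  122.996] tool F [-0.298 -4.757 -5.124] tool T [ 0.96  -0.203 -0.013] q [ -6.727  29.424  95.765  -0.125  54.948 -39.652] eff6 0.009649480052758008
```

{"op": "send_rows", "data": {"targets": "0 -0.0015 0 0 0 0 5;0 -0.0015 0 0 0 0 5;0 -0.0015 0 0 0 0 5;0 -0.0015 0 0 0 0 5;0 -0.0015 0 0 0 0 5;0 -0.0015 0 0 0 0 5", "grip_force": 20}}

```text
time_s: 11.75
ee_pos: [613.2, -61.4, 59.2]
ee_rot: [-180.0, 0.0, 123.0]
force: [-1.6, -1.8, 4.9]
gripper_width: 15.0
gripper_force: 20.0
```

```bash
python3 st.py
```

```text
11.75 15.008427177017662 20.000723898410797 [613.194 -61.395  59.197] [-179.983    0.017  122.985] tool F [-0.685 -2.324 -4.935] tool T [ 0.533 -0.211  0.011] q [ -6.774  29.36   95.886  -0.03   54.756 -39.741] eff6 0.0022904523939359933
```

{"op": "send_rows", "data": {"targets": "0 -0.0006 -0.0006 0 0 0 5;0 -0.0006 -0.0006 0 0 0 5;0 -0.0006 -0.0006 0 0 3 5;0 -0.0006 -0.0006 0 0 6 5;0 -0.0006 -0.0006 0 0 9 5;0 -0.0006 -0.0006 0 0 10 5;0 -0.0006 -0.0006 0 0 10 5", "grip_force": 50}}

```text
time_s: 12.33
ee_pos: [613.1, -61.5, 59.3]
ee_rot: [180.0, 0.0, 113.0]
force: [1.5, -2.3, -0.2]
gripper_width: 14.7
gripper_force: 50.0
```

```bash
python3 st.py; cp h.py /tmp; python3 - <<'E'
from h import *
s=avg("scene",2);cv2.imwrite("pics/p4.png",cv2.resize(s["image"][140:260,240:350],None,fx=5,fy=5,interpolation=cv2.INTER_CUBIC))
E
```

```text
12.3333 14.71526655747033 50.000311732292175 [613.073 -61.482  59.271] [179.97    0.008 112.995] tool F [-2.757  0.511  0.218] tool T [-0.001 -0.317 -0.018] q [ -6.8    29.332  95.926   0.009  54.712 -29.801] eff6 0.18723370973020792
```

View pics/p4.png

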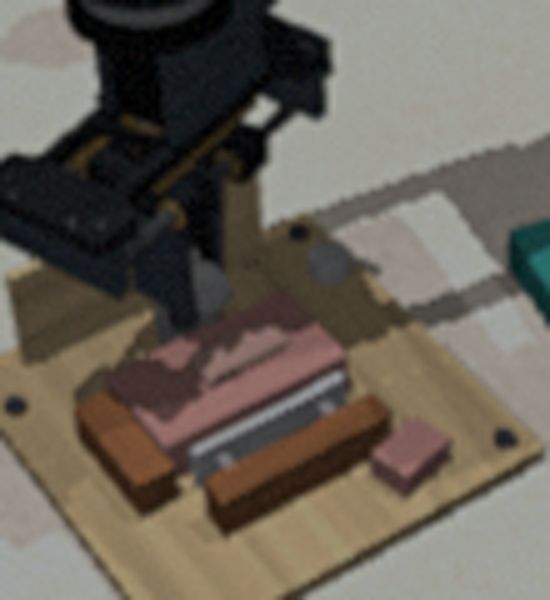

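In this view the fingers hold the wings at about (190,290), and the blank is still flush with the stop. That is the tenth picture, so I go on by numbers. I'll turn in steps and track the torque.

{"op": "send_rows", "data": {"targets": "0 0 0 0 0 3 5;0 0 0 0 0 6 5;0 0 0 0 0 8 5;0 0 0 0 0 8 5;0 0 0 0 0 8 5"}}

```text
time_s: 12.85
ee_pos: [613.0, -61.5, 59.3]
ee_rot: [180.0, -0.0, 105.0]
force: [2.8, -1.1, -2.1]
gripper_width: 14.3
gripper_force: 50.0
```

```bash
python3 st.py
```

```text
12.85 14.33743556525 49.999313950538635 [613.028 -61.474  59.313] [179.969  -0.    105.042] tool F [-1.783  2.373  2.125] tool T [-0.299 -0.394 -0.068] q [ -6.802  29.327  95.929   0.014  54.716 -21.853] eff6 0.04954233183525503
```

{"op": "send_rows", "data": {"targets": "0 0 0 0 0 3 5;0 0 0 0 0 6 5;0 0 0 0 0 8 5;0 0 0 0 0 8 5;0 0 0 0 0 8 5"}}

```text
time_s: 13.27
ee_pos: [613.0, -61.5, 59.3]
ee_rot: [180.0, -0.0, 97.1]
force: [2.7, -1.3, -2.8]
gripper_width: 14.3
gripper_force: 50.0
```

```bash
python3 st.py
```

```text
13.2667 14.338348614196969 49.99911904335022 [612.953 -61.498  59.284] [179.98   -0.005  97.059] tool F [-1.635  2.522  2.831] tool T [-0.38  -0.367 -0.09 ] q [ -6.804  29.327  95.932   0.012  54.722 -13.87 ] eff6 0.06512962281703949
```

{"op": "send_rows", "data": {"targets": "0 0 0 0 0 3 5;0 0 0 0 0 6 5;0 0 0 0 0 6 5;0 0 0 0 0 6 5"}}

```text
time_s: 13.6
ee_pos: [612.9, -61.5, 59.3]
ee_rot: [180.0, -0.0, 91.1]
force: [3.3, -1.4, -3.3]
gripper_width: 13.8
gripper_force: 50.0
```

```bash
python3 st.py
```

```text
13.6 13.829611109704969 49.998793601989746 [612.908 -61.478  59.329] [179.983  -0.007  91.087] tool F [-1.426  3.298  3.265] tool T [-0.463 -0.329 -0.021] q [-6.803 29.322 95.934  0.011 54.728 -7.896] eff6 0.0655381428077817
```

{"op": "send_rows", "data": {"targets": "0 0 0 0 0 3 5;0 0 0 0 0 6 5;0 0 0 0 0 6 5;0 0 0 0 0 6 5"}}

```text
time_s: 13.93
ee_pos: [612.8, -61.5, 59.3]
ee_rot: [180.0, -0.0, 85.1]
force: [4.2, -0.7, -4.4]
gripper_width: 14.4
gripper_force: 50.0
```

```bash
python3 st.py
```

```text
13.9333 14.379466395388118 49.998430609703064 [612.846 -61.484  59.32 ] [179.992  -0.008  85.101] tool F [-0.366  4.226  4.439] tool T [-0.532 -0.248 -0.076] q [-6.804 29.322 95.937  0.011 54.733 -1.911] eff6 0.07445590104907751
```

{"op": "send_rows", "data": {"targets": "0 0 0 0 0 3 5;0 0 0 0 0 6 5;0 0 0 0 0 6 5;0 0 0 0 0 6 5"}}

```text
time_s: 14.27
ee_pos: [612.8, -61.5, 59.4]
ee_rot: [180.0, -0.0, 79.1]
force: [3.2, -0.6, -4.3]
gripper_width: 14.4
gripper_force: 50.0
```

```bash
python3 st.py
```

```text
14.2667 14.382185915739994 49.998387694358826 [612.825 -61.492  59.352] [179.995  -0.008  79.11 ] tool F [-0.009  3.287  4.332] tool T [-0.621 -0.217 -0.121] q [-6.804 29.319 95.936  0.01  54.738  4.08 ] eff6 0.08044572081416845
```

{"op": "send_rows", "data": {"targets": "0 0 0 0 0 3 5;0 0 0 0 0 5 5;0 0 0 0 0 5 5;0 0 0 0 0 5 5"}}

```text
time_s: 14.6
ee_pos: [612.8, -61.5, 59.4]
ee_rot: [180.0, -0.0, 74.1]
force: [3.8, -0.9, -6.1]
gripper_width: 14.1
gripper_force: 50.0
```

```bash
python3 st.py
```

```text
14.6 14.05063186930175 49.99805510044098 [612.808 -61.475  59.373] [179.998  -0.007  74.095] tool F [0.197 3.899 6.116] tool T [-0.691 -0.168 -0.086] q [-6.802 29.318 95.936  0.008 54.744  9.098] eff6 0.10546899167820811
```

{"op": "send_rows", "data": {"targets": "0 0 0 0 0 3 5;0 0 0 0 0 5 5;0 0 0 0 0 5 5;0 0 0 0 0 5 5"}}

```text
time_s: 14.93
ee_pos: [612.7, -61.5, 59.4]
ee_rot: [-180.0, -0.0, 69.1]
force: [4.7, -1.5, -7.1]
gripper_width: 14.1
gripper_force: 50.0
```

```bash
python3 st.py
```

```text
14.9333 14.11169639691221 49.997745752334595 [612.73  -61.5    59.351] [-179.993   -0.006   69.079] tool F [0.248 4.936 7.112] tool T [-0.694 -0.065 -0.1  ] q [-6.806 29.317 95.94   0.009 54.748 14.11 ] eff6 0.0942967040464282
```

{"op": "send_rows", "data": {"targets": "0 0 0 0 0 3 5;0 0 0 0 0 5 5;0 0 0 0 0 5 5;0 0 0 0 0 5 5"}}

```text
time_s: 15.27
ee_pos: [612.7, -61.5, 59.4]
ee_rot: [-180.0, -0.0, 64.1]
force: [4.3, -2.2, -8.0]
gripper_width: 14.5
gripper_force: 50.0
```

```bash
python3 st.py
```

```text
15.2667 14.495238254055165 49.997395277023315 [612.696 -61.468  59.369] [-179.989   -0.007   64.074] tool F [-0.075  4.854  8.005] tool T [-0.652 -0.039 -0.044] q [-6.804 29.315 95.942  0.012 54.752 19.115] eff6 0.08852014085277915
```

{"op": "send_rows", "data": {"targets": "0 0.001 0.001 0 0 2 5;0 0.0015 0.001 0 0 5 5;0 0.0015 0.001 0 0 5 5;0 0.0015 0.001 0 0 5 5"}}

```text
time_s: 15.6
ee_pos: [612.8, -61.5, 59.2]
ee_rot: [-179.8, 0.0, 59.1]
force: [-3.0, 1.0, 3.7]
gripper_width: 14.3
gripper_force: 50.0
```

```bash
python3 st.py
```

```text
15.6 14.277053199664135 50.00279366970062 [612.764 -61.512  59.235] [-179.839    0.017   59.082] tool F [-0.648 -3.113 -3.701] tool T [ 0.658 -0.105 -0.056] q [-6.83  29.393 95.817  0.061 54.943 24.053] eff6 0.12510343920439482
```

{"op": "send_rows", "data": {"targets": "0 0 0 0 0 3 5;0 0 0 0 0 5 5;0 0 0 0 0 5 5;0 0 0 0 0 5 5"}}

```text
time_s: 15.93
ee_pos: [612.7, -61.5, 59.2]
ee_rot: [-179.8, 0.0, 54.1]
force: [-4.1, 1.4, 5.0]
gripper_width: 14.7
gripper_force: 50.0
```

```bash
python3 st.py
```

```text
15.9333 14.664082334077804 50.00376105308533 [612.747 -61.514  59.209] [-179.844    0.034   54.103] tool F [-1.242 -4.132 -4.975] tool T [ 0.911 -0.234 -0.15 ] q [-6.828 29.393 95.822  0.056 54.938 29.036] eff6 0.1501373341307044
```

{"op": "send_rows", "data": {"targets": "0 0 0 0 0 3 5;0 0 0 0 0 5 5;0 0 0 0 0 5 5;0 0 0 0 0 5 5"}}

```text
time_s: 16.27
ee_pos: [612.7, -61.5, 59.2]
ee_rot: [-179.8, 0.1, 49.1]
force: [-4.3, 3.0, 5.7]
gripper_width: 14.0
gripper_force: 50.0
```

```bash
python3 st.py
```

```text
16.2667 13.985673811880021 50.003644824028015 [612.703 -61.514  59.202] [-179.845    0.052   49.116] tool F [-0.523 -5.267 -5.7  ] tool T [ 0.888 -0.329 -0.192] q [-6.827 29.392 95.824  0.053 54.941 34.026] eff6 0.20747268106788397
```

{"op": "send_rows", "data": {"targets": "0 -0.0006 -0.0006 0 0 2 5;0 -0.0008 -0.0006 0 0 4 5;0 -0.0008 -0.0006 0 0 4 5;0 -0.0008 -0.0006 0 0 4 5;0 -0.0008 -0.0006 0 0 4 5"}}

```text
time_s: 16.68
ee_pos: [612.7, -61.5, 59.2]
ee_rot: [-179.9, 0.1, 45.1]
force: [-4.1, 0.4, 3.2]
gripper_width: 14.1
gripper_force: 50.0
```

```bash
python3 st.py
```

```text
16.6833 14.14123350109067 50.00121831893921 [612.682 -61.479  59.248] [-179.92     0.055   45.08 ] tool F [-2.613 -3.251 -3.186] tool T [ 0.74  -0.506 -0.353] q [-6.804 29.361 95.876  0.008 54.86  38.112] eff6 0.294602969661355
```

{"op": "send_rows", "data": {"targets": "0 0 0 0 0 2 5;0 0 0 0 0 4 5;0 0 0 0 0 4 5;0 0 0 0 0 4 5;0 0 0 0 0 4 5"}}

```text
time_s: 17.1
ee_pos: [612.7, -61.5, 59.2]
ee_rot: [-179.9, 0.1, 41.1]
force: [-5.6, 1.4, 4.5]
gripper_width: 14.5
gripper_force: 50.0
```

```bash
python3 st.py
```

```text
17.1 14.530615215212622 50.001561641693115 [612.69  -61.501  59.223] [-179.921    0.062   41.067] tool F [-3.311 -4.758 -4.491] tool T [ 0.86  -0.686 -0.309] q [-6.806 29.365 95.873  0.009 54.862 42.121] eff6 0.30506850220263004
```

```bash
cat > fen.py <<'E'
from h import *
from scipy.ndimage import map_coordinates
def prof(f):
    im=f["image"].astype(float); L=im.min(2)   # bright grey: high min channel
    a,b=np.array([279.5,230.2]),np.array([308.,215.6]); d=(b-a)/np.linalg.norm(b-a); n=np.array([-d[1],d[0]])
    o=np.arange(-6,6.01,.1); S=a+(b-a)*np.linspace(.05,.95,40)[:,None]
    P=S[:,None]+n*o[:,None]
    v=map_coordinates(L,[P[...,1],P[...,0]],order=3)
    return o,v,n
def peak(f,q=slice(None)):
    o,v,n=prof(f); v=v[q].mean(0); k=v.argmax(); w=np.clip(v-v[k]*.7,0,None)*(abs(o-o[k])<2); return (o*w).sum()/w.sum()
if __name__=="__main__":
    s0=np.load("s2.npy",allow_pickle=True).item(); s1=avg("scene",4)
    c=np.array([[610,16,40.]]);J=np.array([[-.04,1,0]])
    n=prof(s0)[2];g=((proj(s0,c+J*5)-proj(s0,c))/5@n)[0]
    print("px/mm",g)
    for q in(slice(None),slice(0,20),slice(20,40)): print(peak(load()[1],q),peak(s0,q),peak(s1,q),"mm",(peak(s1,q)-peak(s0,q))/g)
E
python3 fen.py
```

```text
px/mm 0.3166372716033468
-0.8305976149357511 -0.8000394396976211 0.10202876326399725 mm 2.8489008839478758
-0.8256895322061475 -0.8006421542193185 0.01676204503629539 mm 2.581516051842376
-0.8355292677870629 -0.7994492279421721 0.18312608197353525 mm 3.103157455028177
```

{"op": "send_rows", "data": {"targets": "0 -0.0008 -0.0006 0 0 2 5;0 -0.0008 -0.0006 0 0 4 5;0 -0.0008 -0.0006 0 0 5 5;0 -0.0008 -0.0006 0 0 5 5;0 -0.0008 -0.0006 0 0 5 5"}}

```text
time_s: 17.72
ee_pos: [612.6, -61.4, 59.3]
ee_rot: [-180.0, 0.1, 36.1]
force: [-3.0, -1.9, -0.4]
gripper_width: 14.7
gripper_force: 50.0
```

```bash
python3 st.py; python3 fen.py
```

```text
17.7167 14.687552080954056 49.99952673912048 [612.624 -61.4    59.288] [-179.991    0.059   36.052] tool F [-3.583 -0.232  0.416] tool T [ 0.166 -0.745 -0.306] q [-6.775 29.332 95.923 -0.041 54.795 47.196] eff6 0.37389409728348255
px/mm 0.3166372716033468
-0.8305976149357511 -0.8000394396976211 0.31834593191894056 mm 3.5320711486472414
-0.8256895322061475 -0.8006421542193185 0.46931026945442583 mm 4.010748378556712
-0.8355292677870629 -0.7994492279421721 0.1663025548892498 mm 3.050025595348182
```

{"op": "send_rows", "data": {"targets": "0 0 0 0 0 1 5;0 0 0 0 0 2 5;0 0 0 0 0 2 5;0 0 0 0 0 2 5"}}

```text
time_s: 18.25
ee_pos: [612.6, -61.3, 59.3]
ee_rot: [-180.0, 0.1, 34.0]
force: [-2.8, -4.0, -4.4]
gripper_width: 14.3
gripper_force: 50.0
```

```bash
python3 st.py; python3 fen.py
```

```text
18.25 14.310958997086432 49.998233914375305 [612.63  -61.337  59.313] [-179.991    0.055   33.977] tool F [-4.558  1.803  4.362] tool T [-0.193 -1.032 -0.37 ] q [-6.772 29.33  95.923 -0.035 54.795 49.272] eff6 0.4070581588894129
px/mm 0.3166372716033468
-0.8305976149357511 -0.8000394396976211 0.4344975488326776 mm 3.8988997797985383
-0.8256895322061475 -0.8006421542193185 0.5020460959183822 mm 4.114134269605459
-0.8355292677870629 -0.7994492279421721 0.36874644694685427 mm 3.6893814457586385
```

{"op": "send_rows", "data": {"targets": "0 0 0 0 0 0 30;0 0 0 0 0 0 30;0 0 0 0 0 0 30;0 0 0 0 0 0 30;0 0 0 0 0 0 30;0 0 0 0 0 0 30"}}

```text
time_s: 18.95
ee_pos: [613.5, -60.8, 60.1]
ee_rot: [180.0, -0.1, 34.0]
force: [0.5, -0.1, -0.4]
gripper_width: 27.2
gripper_force: 0.0
```

```bash
python3 st.py; python3 fen.py
```

```text
18.95 27.238730051867986 0.0 [613.5   -60.812  60.141] [179.971  -0.073  33.962] tool F [0.344 0.3   0.415] tool T [ 0.051 -0.203 -0.004] q [-6.744 29.286 95.86   0.032 54.78  49.276] eff6 0.0015436576723004691
px/mm 0.3166372716033468
-0.8305976149357511 -0.8000394396976211 0.4518907096547856 mm 3.9538306498569953
-0.8256895322061475 -0.8006421542193185 0.5074855826176169 mm 4.131313190683483
-0.8355292677870629 -0.7994492279421721 0.3971313232459909 mm 3.779026218641518
```

Released, and the fence deflection holds at about 3.9 mm, roughly 10.5 N. I'll lift clear and recheck.

{"op": "send_rows", "data": {"targets": "0 0 -0.01 0 0 0 30;0 0 -0.025 0 0 0 30;0 0 -0.05 0 0 0 30;0 0 -0.09 0 0 0 30;0 0 -0.13 0 0 0 30;0 0 -0.16 0 0 0 30;0 0 -0.16 0 0 0 30;0 0 -0.16 0 0 0 30"}}

```text
time_s: 19.82
ee_pos: [614.0, -61.2, 222.8]
ee_rot: [179.8, -0.3, 34.0]
force: [0.1, -0.6, -0.1]
gripper_width: 27.4
gripper_force: 0.0
```

```bash
python3 st.py; python3 fen.py; python3 - <<'E'
from h import *
np.set_printoptions(precision=1,suppress=True)
s0=np.load("s2.npy",allow_pickle=True).item(); s1=avg("scene",4)
# blank cabin (lighter pink) and stop: local shifts by phase correlation; ROI around cabin, stop, template, offcut
for n,(x0,y0,x1,y1) in dict(blankfar=(262,212,280,228),blanknear=(288,204,310,218),stop=(254,218,276,244),offcut=(312,222,332,240),template_left=(241,188,262,212)).items():
    a,b=[cv2.cvtColor(f["image"],6)[y0:y1,x0:x1].astype(np.float64) for f in(s0,s1)]
    print(n,cv2.phaseCorrelate(a,b,cv2.createHanningWindow(a.shape[::-1],cv2.CV_64F)),a.mean(),b.mean())
c=np.array([[606,-15,42.]]);print("px per 4mm +y",proj(s0,c+[0,4,0])-proj(s0,c),"per 4mm -x",proj(s0,c-[4,0,0])-proj(s0,c))
E
```

```text
19.8167 27.389931034657508 0.0 [614.014 -61.159 222.82 ] [179.79   -0.255  33.969] tool F [-0.263  0.498  0.144] tool T [-0.048 -0.178 -0.048] q [-6.76  21.675 83.254  0.008 74.74  49.269] eff6 0.002203919502790086
px/mm 0.3166372716033468
-0.8305976149357511 -0.8000394396976211 0.3770143682488364 mm 3.717357094400937
-0.8256895322061475 -0.8006421542193185 0.47776323928159603 mm 4.0374444455875045
-0.8355292677870629 -0.7994492279421721 0.27671148812608287 mm 3.3987177523951355
blankfar ((-0.46522001176563954, 0.29713648958854044), 0.8581939121037514) 35.08948115842273 35.73779753641218
blanknear ((2.9317700774915547, 1.4422936518118128), 0.6033512958171233) 98.4090909090909 101.53896103896103
stop ((0.12531823456594715, 0.22678946984176207), 0.9391973701374156) 83.15734265734265 84.80244755244755
offcut ((-0.10765244647097205, -0.08442410158767366), 0.9416483040010819) 35.453309568219275 35.29544890715125
template_left ((-0.044704884086383956, -0.08777018388249047), 0.9431694917225985) 88.87698412698413 87.16666666666667
px per 4mm +y [[0.8 1. ]] per 4mm -x [[ 1.4 -0.6]]
```

The near-end correlation hints at an x shift, possibly caused by shadow. I'll move the arm well clear and measure the edges properly.

{"op": "send_rows", "data": {"targets": "-0.05 0.05 -0.02 0 0 0 30;-0.1 0.15 -0.02 0 0 0 30;-0.1 0.28 -0.02 0 0 0 30;-0.1 0.28 -0.02 0 0 0 30;-0.1 0.28 -0.02 0 0 0 30;-0.1 0.28 -0.02 0 0 0 30;-0.1 0.28 -0.02 0 0 0 30;-0.1 0.28 -0.02 0 0 0 30;-0.1 0.28 -0.02 0 0 0 30;-0.1 0.28 -0.02 0 0 0 30;-0.1 0.28 -0.02 0 0 0 30"}}

```text
time_s: 21.13
ee_pos: [686.2, -347.8, 239.4]
ee_rot: [-179.9, 0.0, 34.0]
force: [-0.8, 0.4, -0.4]
gripper_width: 27.1
gripper_force: 0.0
```

```bash
cat > edge.py <<'E'
from h import *
from scipy.ndimage import map_coordinates
def edges(f,yj,z=42,lo=-95,hi=75):
    a=np.radians(2.3);X=np.arange(lo,hi,.5);O=np.array([606,-10.5])
    P=np.c_[O[0]+X*np.cos(a)-yj*np.sin(a),O[1]+X*np.sin(a)+yj*np.cos(a),np.full(len(X),z)]
    uv=proj(f,P);im=f["image"].astype(float)
    r=[map_coordinates(im[...,c],[uv[:,1],uv[:,0]],order=1) for c in range(3)]
    pk=(r[0]-r[1])/(r[2]+1)   # pink: blue>=green; wood: blue<green
    on=pk>-.06; k=np.flatnonzero(on)
    runs=np.split(k,np.flatnonzero(np.diff(k)>8)+1); q=max(runs,key=len); return X[q[0]],X[q[-1]]
if __name__=="__main__":
    print(env.state()["ee_pos"],env.state()["time_s"])
    t0,s0=load();t2=np.load("t2.npy",allow_pickle=True).item();s2=np.load("s2.npy",allow_pickle=True).item();t1,s1=avg("top"),avg("scene")
    for y in(-15,-5,3,10,16): print(y,"scene: start",edges(s0,y),"afterpush",edges(s2,y),"now",edges(s1,y),"| top start",edges(t0,y),"afterpush",edges(t2,y),"now",edges(t1,y))
E
python3 edge.py; python3 fen.py
```

```text
[ 686.23711633 -347.76789046  239.37567247] 21.1333
-15 scene: start (np.float64(-76.0), np.float64(37.5)) afterpush (np.float64(-46.0), np.float64(60.0)) now (np.float64(-47.0), np.float64(60.0)) | top start (np.float64(-77.5), np.float64(28.5)) afterpush (np.float64(36.0), np.float64(58.0)) now (np.float64(-49.0), np.float64(58.0))
-5 scene: start (np.float64(-76.0), np.float64(38.5)) afterpush (np.float64(-46.5), np.float64(60.0)) now (np.float64(-47.0), np.float64(60.0)) | top start (np.float64(-78.0), np.float64(28.5)) afterpush (np.float64(36.5), np.float64(58.5)) now (np.float64(-49.0), np.float64(58.5))
3 scene: start (np.float64(-75.5), np.float64(38.0)) afterpush (np.float64(-47.0), np.float64(60.0)) now (np.float64(-47.0), np.float64(60.5)) | top start (np.float64(-77.5), np.float64(28.5)) afterpush (np.float64(38.0), np.float64(59.5)) now (np.float64(-48.5), np.float64(59.0))
10 scene: start (np.float64(-76.0), np.float64(39.0)) afterpush (np.float64(-47.0), np.float64(60.0)) now (np.float64(-47.0), np.float64(59.5)) | top start (np.float64(-77.5), np.float64(28.5)) afterpush (np.float64(38.5), np.float64(59.5)) now (np.float64(-49.0), np.float64(59.0))
16 scene: start (np.float64(-75.5), np.float64(38.5)) afterpush (np.float64(-47.5), np.float64(60.0)) now (np.float64(-47.0), np.float64(60.0)) | top start (np.float64(-74.5), np.float64(-2.0)) afterpush (np.float64(39.5), np.float64(58.0)) now (np.float64(-49.0), np.float64(58.5))
px/mm 0.3166372716033468
-0.8305976149357511 -0.8000394396976211 0.37905717876882866 mm 3.723808673868029
-0.8256895322061475 -0.8006421542193185 0.48213572231937923 mm 4.051253568612227
-0.8355292677870629 -0.7994492279421721 0.27511061983440743 mm 3.393661909526198
```

```bash
python3 -c "
from workcell import env
print(env.job_done())"
```

```text
the job is handed in; nothing more can be done
None
```

The job is handed in: the blank is fully home against the end stop and the key is turned to about 10 N of squeeze, estimated from about 3.7 mm of fence deflection. The arm is clear of everything, and I saw no sign of the template or other items being disturbed.

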